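# Feel along the mending seam of a wall-painting fragment

## Task

Check the mending on the painted plaster fragment by touch: with the fingertips, lightly trace the raised seam from the straight sawn end to the ragged broken end, touching every stretch of its curve in turn. Press gently all the way, do not touch the painted face beside the seam, do not lift or shift the fragment, and leave everything else where it is. Finish with the fingertips still resting lightly on the last stretch, at the broken end, and stay there to mark where the seam stops.

Things in the scene. Friction and masses are not known exactly. Their poses are not given: they have to be found in the camera images.
- tray: Fixed wooden tray on the table. Its well holds a sprung bed with the fragment on it; rim 356 mm along y, 206 mm along x, 45 mm high. A 72 mm wide ledge, 30 mm high, along the tray's +x side carries bystanders. Origin: centre of the well at table height.
- fragment: Loose piece of painted wall plaster, about 146 x 285 mm, 22 mm thick, 1 kg, lying in the tray's well with some 8 to 20 mm to spare. The end towards its -y is sawn straight, with a pale painted border along it; the end towards its +y is narrower, ragged and broken. Origin: in the underside, about the middle; the underside is 36 mm above the table at the start.
- face: The flat painted face of the fragment (ochre with sepia and grey-blue drawing), 22 to 23 mm above the fragment's underside; same frame as the fragment.
- bed (a joint): How far the sprung bed under the fragment is pushed straight down, in m: 0 unloaded, 0.012 on its stop. It starts to sink at about 1 N and then gives about 1.1 mm for each newton; at 4 N it is some 3 to 4 mm down, at about 12 N it reaches its stop. It springs back when let go.
- seam_start (a point): Crest of the seam at its beginning, near the sawn end; 28 mm above the fragment's underside.
- seam_end (a point): Crest of the seam at its finish, near the broken end; 28 mm above the fragment's underside.
- seam1: The first stretch of the seam, counted from the sawn end: a rounded pale plaster ridge 16 mm wide that stands 5 to 6 mm proud of the face, level along its crest and about 50 mm long. Origin: middle of the stretch, on its crest. Its x axis runs along the ridge towards the broken end; the ends of the crest lie 25 mm (give or take 0.5 mm) from the origin along x, where it meets the next stretch at a bend of up to 26 degrees.
- seam2: The second stretch of the seam, counted from the sawn end: a rounded pale plaster ridge 16 mm wide that stands 5 to 6 mm proud of the face, level along its crest and about 50 mm long. Origin: middle of the stretch, on its crest. Its x axis runs along the ridge towards the broken end; the ends of the crest lie 25 mm (give or take 0.5 mm) from the origin along x, where it meets the next stretch at a bend of up to 26 degrees.
- seam3: The third stretch of the seam, counted from the sawn end: a rounded pale plaster ridge 16 mm wide that stands 5 to 6 mm proud of the face, level along its crest and about 50 mm long. Origin: middle of the stretch, on its crest. Its x axis runs along the ridge towards the broken end; the ends of the crest lie 25 mm (give or take 0.5 mm) from the origin along x, where it meets the next stretch at a bend of up to 26 degrees.
- seam4: The fourth stretch of the seam, counted from the sawn end: a rounded pale plaster ridge 16 mm wide that stands 5 to 6 mm proud of the face, level along its crest and about 50 mm long. Origin: middle of the stretch, on its crest. Its x axis runs along the ridge towards the broken end; the ends of the crest lie 25 mm (give or take 0.5 mm) from the origin along x, where it meets the next stretch at a bend of up to 26 degrees.
- seam5: The fifth and last stretch of the seam, counted from the sawn end: a rounded pale plaster ridge 16 mm wide that stands 5 to 6 mm proud of the face, level along its crest and about 50 mm long. Origin: middle of the stretch, on its crest. Its x axis runs along the ridge towards the broken end; the ends of the crest lie 25 mm (give or take 0.5 mm) from the origin along x, where it meets the next stretch at a bend of up to 26 degrees.
- brush_grip (a point): Bystander, loose: flat paintbrush lying on the tray's ledge, 170 mm long. This point is on its handle.
- eraser: Bystander, loose: white eraser block 35x55x22 mm lying on the tray's ledge. Origin: centre of its underside.
- pot: Bystander, loose: small amber pot, 38 mm wide, 36 mm high, standing on the tray's ledge. Origin: centre of its underside.
- brush2_grip (a point): Bystander, loose: longer flat paintbrush lying on the palette, 190 mm long. This point is on its handle.
- cup: Bystander, loose: paper cup, 74 mm wide, 85 mm high, standing beyond the palette. Origin: centre of its underside.
- jar: Bystander, loose: paint jar with a blue label and a grey lid, 60 mm wide, 70 mm high, standing beyond the palette. Origin: centre of its underside.
- palette: Bystander, fixed: white mixing palette 150 (x) x 210 (y) mm, 8 mm thick. Origin: centre of its underside.

How it is judged (in metres and radians):
On the way, in this order (a step that is already met when the one before it is completed fails the run):
1. the fingertips touch the first stretch of the seam (contact force between the fingers and seam1 above 0.3 N), for 0.06 s.
2. the fingertips touch the second stretch of the seam (contact force between the fingers and seam2 above 0.3 N), for 0.06 s.
3. the fingertips touch the third stretch of the seam (contact force between the fingers and seam3 above 0.3 N), for 0.06 s.
4. the fingertips touch the fourth stretch of the seam (contact force between the fingers and seam4 above 0.3 N), for 0.06 s.
5. the fingertips touch the fifth and last stretch of the seam (contact force between the fingers and seam5 above 0.3 N), for 0.06 s.
At the end, for the whole second after the job is handed in: The fingers rest on the fifth stretch of the seam with more than 0.3 N, within about 55 mm of the seam's finish, and on the fragment with less than 16 N; they do not touch the painted face (under 1 N). The fragment is at rest on its bed in the tray, and no bystander has moved more than 20 mm (contact force between the fingers and seam5 above 0.3 N and contact force between the fingers and fragment below 16 N and contact force between the fingers and face below 1 N and horizontal distance between the grasp point and seam_end below 0.055 m and linear speed of fragment below 0.01 m/s and value of joint bed between 0.0001 and 0.0125 m and z of fragment in the frame of tray below 0.038 m and not (distance of any of brush_grip, eraser, pot, brush2_grip, cup, jar from where it was at the start of the episode above 0.02 m)); the arm keeps its last pose, push and grip.
It fails at once if the fragment is pressed harder than 16 N (contact force between any of the fingers, the arm and fragment above 16 N).
It fails at once if the painted face beside the seam is touched (more than 1.5 N) (contact force between any of the fingers, the arm and face above 1.5 N).
It fails at once if the fragment is lifted more than 4 mm or tilted (z of fragment in the frame of tray above 0.04 m or angle between fragment's own z axis and vertical above 0.06 rad).
It fails at once if the fragment is shifted (an end of its seam has moved more than 14 mm, the sinking of the bed included) (distance of any of seam_start, seam_end from where it was at the start of the episode above 0.014 m).
It fails at once if a bystander is moved more than 20 mm or lifted (distance of any of brush_grip, eraser, pot, brush2_grip, cup, jar from where it was at the start of the episode above 0.02 m).
It also fails if it takes over 42 s, if anything falls off the work surface, if the arm or the gripper's body presses on something with over 40 N, if the wrist force passes 120 N, or if a joint passes its speed limit or range.

## Robot

A 6-joint arm with a two-finger parallel gripper is mounted at the origin on the work surface. World frame = base frame: x ahead of the robot, y to its left, z up, the work surface at z = 0. Lengths are in mm, angles in rad, forces in N, time in s.
With the tool pointing down it reaches from about 400 to 925 mm from the base axis. Payload 12.5 kg.
Tool frame: the origin (TCP) lies at the centre of the arm's flange, where the gripper is bolted on; the fingertips stand 190 mm ahead of it and the grasp point (between the pads) lies 171 mm ahead of it; z points along the fingers, y is the line along which they close (so a half turn about z gives the same grasp; the last joint's range is limited). The gripper opens to 95 mm and grips with 3 to 60 N. Pads are 20 mm wide; open, the fingers measure 119 mm over their backs; the gripper's body (75 mm by 180 mm) begins 59 mm behind the grasp point.
Start: joints at [1.03, 0.491, 1.559, -0, 1.092, -0.106], TCP at [263.245, 566.857, 404.761] pointing down, gripper open.
Joint ranges: [-3.1, 3.1], [-0.84, 2.19], [0.05, 2.79], [-1.13, 4.28], [0.06, 2.93], [-2.69, 2.69]. Speed limits (rad/s): [2.22, 2.22, 2.79, 3.14, 3.14, 3.14].

## Interface

Orientations are given as [roll, pitch, yaw] about the fixed x, y, z axes, in that order (R = Rz(yaw) Ry(pitch) Rx(roll)).
In Python, from cell import env, read_camera, search_frame, cut_out gives the robot as it stands. The module is installed in compiled form; this text tells all that it offers.
- The arm moves only by the tool move_arm, never from a script. Its argument "commands" is a list of rows, each a list of 3 entries, a list of its own where there are three numbers: the shift along the world's x, y, z normalised to -1 to 1, where 1 is 0.03 m, then the turn about the world's z normalised to -1 to 1, where 1 is 0.08 rad, then the opening, from -1 (shut) to 1 (fully open), so that 0 is half open. A call has 1 to 20 rows; each row shifts and turns the commanded pose from where the row before left it; what a row does not reach is not made up. A row lasts 1/12 s, in which the tool goes at most 41.7 mm and 7.16 degrees, less where a joint would pass 70% of its speed; a pose out of reach is approached as far as the arm can. A call with a number of a shift or a turn outside -1 to 1 is refused whole. A call with a gripper value outside its range is refused whole. The fingers move at their own pace and stop on an object; the grip force is fixed at half the most. Time passes only in rows, so rows that do not move let the fingers close. It gives the time, the measured TCP pose, the force, the opening and the grip force at its end, in the units of the state.
- env.state(): the state, without advancing time (a new reading comes with each control period).
- read_camera(name): name is "scene" or "top"; returns a dict with "image" (384x512x3 uint8, red, green, blue), "fx", "fy", "cx", "cy" (pixels), "rvec" (rotation vector, rad) and "tvec" (3), from world to camera coordinates, as OpenCV has them. Camera axes: x right, y down, z forward; pixel columns grow to the right and rows downward; lengths in mm; the calibration is good to about 2 mm. A picture is of the moment at which its call begins. There is no depth.
- env.job_done(): hands the job in; it is judged then, once.
Trained networks look in a picture, given as the dict that the camera call returned (one of the last four; its "shot" number tells which), for a name from the list of things; names that differ only in an ending like _2 or _b are one class to them, and where a whole thing is asked for, a point or a joint stands for the part that bears it (a point fixed in the world has none). Each returns a list of dicts, best first, with "confidence" (0 to 1); they miss things now and then, are a little off and sometimes report something else, mostly with a low value. They report only what shows in the picture. A call takes as long as a camera call.
- search_frame(thing, picture): "at" ([column, row] in pixels, amid what is visible of it).
- cut_out(thing, picture): "region" (384x512 bool, what is visible of it) and "at" ([column, row] in pixels, amid what is visible of it).
The state is a dict: "t": time; "joints": joint angles; "qvel": joint speeds; "tau": joint torques, N m; "eef_pos": TCP position; "tcp_rot": TCP orientation; "ft_force": force on the tool from outside, world axes, zero at the start; "moment": the same for the moment, N m; "opening": opening from 0.0 (shut) to 1.0 (fully open); "grip_force": force on a finger pad.
Only numpy, scipy, OpenCV 4.12 (cv2) and the standard library are available. Lean on these libraries where they do the work, as an engineer would, in place of code of your own. Each camera call takes 0.05 s, during which the arm holds its last target. There are 200 camera calls.

## Working session

There is one attempt and no reset: what is moved stays moved. The work goes in short steps, Python scripts to look and compute and a tool call to move; the robot and the scene stay as the last step left them, time stands still between calls to the robot, and variables do not carry over. Pictures are saved under pics/ and viewed, at most 10 in all, crops included, and the job is handed in when it is done.

Besides the shell and the picture viewer there is one more tool, called after "Emit:" as name(argument=value, ...), one argument or row to a line, values as JSON. move_arm: Moves the arm, as the interface text tells. Its arguments: {"type":"object","properties":{"commands":{"type":"array","items":{"type":"array"}}},"required":["commands"]}

```bash
mkdir -p pics; cat > h.py <<'E'
import numpy as np, cv2
from cell import env, read_camera, search_frame, cut_out
def ray(p,uv,z):
    R,_=cv2.Rodrigues(np.array(p["rvec"],float)); t=np.array(p["tvec"],float).ravel()
    K=np.array([[p["fx"],0,p["cx"]],[0,p["fy"],p["cy"]],[0,0,1]])
    uv=np.atleast_2d(np.array(uv,float))
    d=np.linalg.solve(K,np.c_[uv,np.ones(len(uv))].T); d=(R.T@d).T; c=-R.T@t
    return c+d*((z-c[2])/d[:,2])[:,None]
def proj(p,X):
    K=np.array([[p["fx"],0,p["cx"]],[0,p["fy"],p["cy"]],[0,0,1]],float)
    return cv2.projectPoints(np.array(X,float).reshape(-1,1,3),np.array(p["rvec"],float),np.array(p["tvec"],float),K,None)[0].reshape(-1,2)
E
python3 - <<'E'
from h import *
print(env.state())
for n in("top","scene"):
    p=read_camera(n); cv2.imwrite(f"pics/{n}1.png",cv2.resize(p["image"][:,:,::-1],(800,600),interpolation=cv2.INTER_CUBIC))
    for k in range(1,6):
        for r in cut_out(f"seam{k}",p)[:2]:
            print(n,k,round(r["confidence"],2),np.round(r["at"]),r["region"].sum(),ray(p,r["at"],64).round(0))
    for k in("seam_start","seam_end","fragment","tray","pot","eraser","brush_grip"):
        for r in search_frame(k,p)[:2]: print(n,k,round(r["confidence"],2),np.round(r["at"]),ray(p,r["at"],64).round(0))
E
```

```text
{'t': 0.0, 'joints': array([ 1.03042023e+00,  4.91590974e-01,  1.55943730e+00, -2.76570412e-05,
        1.09167337e+00, -1.05617818e-01]), 'qvel': array([ 0.00047251, -0.00140365,  0.00041791, -0.00185805,  0.00048249,
       -0.0003798 ]), 'tau': array([ 2.24584757e-03, -6.12649870e+01, -2.58187616e+01,  6.93263789e-02,
        4.81950038e-02, -1.00560819e-04]), 'eef_pos': array([263.22503304, 566.84349261, 404.14629082]), 'tcp_rot': array([-3.14048725e+00, -9.25197266e-05,  2.70684709e+00]), 'ft_force': array([-0.44946864, -0.48261978,  0.72741765]), 'moment': array([ 0.0025421 , -0.00693941, -0.03145921]), 'grip_force': 0.0, 'opening': 0.9987712629322987}
top 1 0.7 [204. 247.] 170 [[479. 106.  64.]]
top 1 0.7 [187. 236.] 166 [[503. 148.  64.]]
top 2 0.7 [204. 247.] 170 [[479. 106.  64.]]
top 2 0.7 [187. 236.] 166 [[503. 148.  64.]]
top 3 0.7 [204. 247.] 170 [[479. 106.  64.]]
top 3 0.7 [187. 236.] 166 [[503. 148.  64.]]
top 4 0.7 [204. 247.] 170 [[479. 106.  64.]]
top 4 0.7 [187. 236.] 166 [[503. 148.  64.]]
top 5 0.7 [204. 247.] 170 [[479. 106.  64.]]
top 5 0.7 [187. 236.] 166 [[
[... 726 characters left out ...]
64.]]
scene 4 0.46 [303. 200.] 69 [[478. 105.  64.]]
scene 4 0.4 [333. 239.] 126 [[514. 248.  64.]]
scene 5 0.46 [303. 200.] 69 [[478. 105.  64.]]
scene 5 0.4 [333. 239.] 126 [[514. 248.  64.]]
scene seam_start 0.72 [319. 233.] [[527. 215.  64.]]
scene seam_start 0.59 [257. 239.] [[660. 134.  64.]]
scene seam_end 0.61 [223. 169.] [[ 570. -138.   64.]]
scene seam_end 0.6 [319. 234.] [[531. 218.  64.]]
scene fragment 0.69 [324. 234.] [[519. 225.  64.]]
scene fragment 0.51 [334. 274.] [[588. 320.  64.]]
scene tray 0.55 [307. 268.] [[624. 270.  64.]]
scene pot 0.71 [256. 238.] [[659. 128.  64.]]
scene eraser 0.75 [250. 218.] [[630.  67.  64.]]
scene brush_grip 0.67 [297. 289.] [[678. 296.  64.]]
```

```bash
python3 - <<'E'
from h import *
p=read_camera("top"); im=p["image"][:,:,::-1]
for r in cut_out("seam1",p): print(round(r["confidence"],2),np.round(r["at"]),r["region"].sum(),ray(p,r["at"],64).round(0))
cv2.imwrite("pics/topc.png",cv2.resize(im[130:290,70:270],(750,600),interpolation=cv2.INTER_CUBIC))
p=read_camera("scene"); im=p["image"][:,:,::-1]
for r in cut_out("seam1",p): print(round(r["confidence"],2),np.round(r["at"]),r["region"].sum(),ray(p,r["at"],64).round(0))
cv2.imwrite("pics/scenec.png",cv2.resize(im[150:330,220:460],(800,600),interpolation=cv2.INTER_CUBIC))
E
```

```text
0.7 [187. 236.] 118 [[505. 148.  64.]]
0.49 [208. 249.] 120 [[474.  96.  64.]]
0.42 [129. 229.] 164 [[517. 289.  64.]]
0.53 [302. 200.] 76 [[481. 106.  64.]]
0.5 [314. 231.] 97 [[532. 203.  64.]]
0.39 [251. 218.] 246 [[628.  69.  64.]]
```

View pics/topc.png

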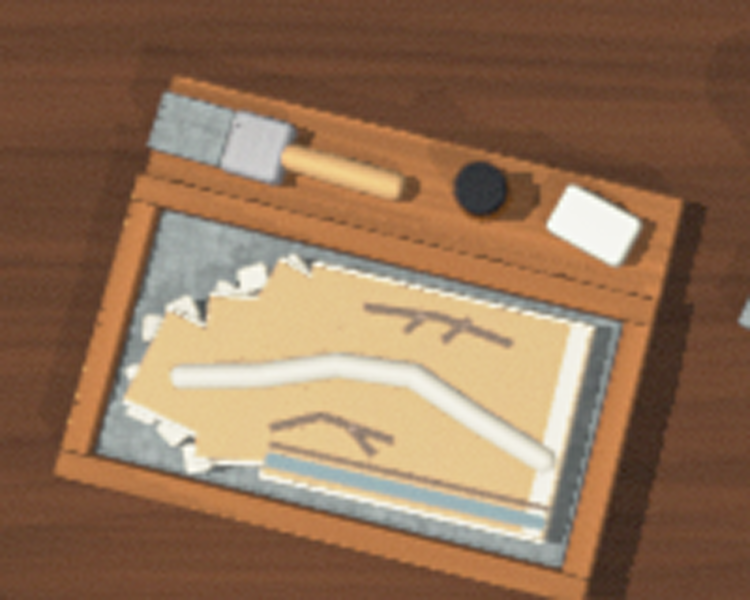

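View pics/scenec.png

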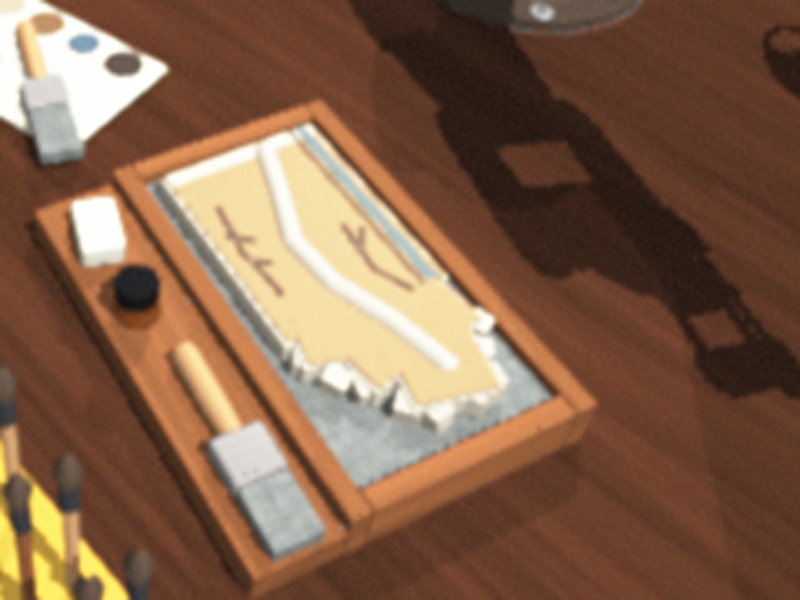

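The top view clearly shows the seam in the 3.75× crop. It runs from about (548,462) at the sawn end, through bends near (415,375) and (335,365), to (172,376) at the ragged end. The scene view agrees. Next I'll fit a polyline of five 50 mm stretches.

```bash
cat > fit.py <<'E'
from h import *
from scipy.optimize import least_squares
def fit(p):
    im=p["image"]; hsv=cv2.cvtColor(im,cv2.COLOR_RGB2HSV)
    c=np.array([[548,462],[480,425],[415,375],[335,365],[260,376],[172,376]])/3.75+[70,130]-.4
    roi=np.zeros(im.shape[:2],np.uint8); cv2.polylines(roi,[np.int32(c.round())],False,255,7)
    s=(130-hsv[...,1].astype(float))/100; w=np.clip(s,0,1)*(roi>0)*(hsv[...,2]>130)
    v,u=np.nonzero(w>.3); W=ray(p,np.c_[u,v],63)[:,:2]; ww=w[v,u]
    X0=ray(p,c,64)[:,:2]
    def poly(q): return np.vstack([q[:2],q[:2]+np.cumsum(50*np.c_[np.cos(q[2:]),np.sin(q[2:])],0)])
    def dist(P):
        D=[]
        for a,b in zip(P[:-1],P[1:]):
            t=np.clip(((W-a)@(b-a))/((b-a)@(b-a)),0,1); D.append(np.linalg.norm(W-a-t[:,None]*(b-a),axis=1))
        return np.min(D,0)
    f=lambda q: np.r_[dist(poly(q))*np.sqrt(ww),3*(poly(q)[0]-X0[0])/5,3*(poly(q)[-1]-X0[-1])/5]
    L=np.r_[0,np.cumsum(np.linalg.norm(np.diff(X0,axis=0),axis=1))]
    print("len",L[-1],"pix",len(W))
    s=np.linspace(0,L[-1],6); Q=np.c_[np.interp(s,L,X0[:,0]),np.interp(s,L,X0[:,1])]
    d=np.diff(Q,axis=0); r=least_squares(f,np.r_[Q[0],np.arctan2(d[:,1],d[:,0])])
    return poly(r.x),np.sqrt(np.mean(dist(poly(r.x))**2))
if __name__=="__main__":
    p=read_camera("top"); P,e=fit(p); print(P.round(1),e); np.save("P.npy",P)
    q=read_camera("scene"); o=[]
    for k,(x0,y0,w,h) in ((p,(90,200,160,70)),(q,(270,170,120,110))):
        s=5; im=cv2.resize(k["image"][y0:y0+h,x0:x0+w,::-1],None,fx=s,fy=s,interpolation=cv2.INTER_CUBIC)
        uv=(proj(k,np.c_[P,np.full(6,64)])-[x0,y0]+.5)*s
        for a in uv: cv2.circle(im,tuple(int(t) for t in a),4,(0,0,255),-1)
        o.append(im)
    cv2.imwrite("pics/f_top.png",o[0]); cv2.imwrite("pics/f_scene.png",o[1])
E
python3 fit.py
```

```text
len 260.9753617731169 pix 1011
[[466.1  80.2]
 [490.5 123.8]
 [517.6 165.9]
 [524.1 215.4]
 [516.2 264.8]
 [514.4 314.8]] 6.652867882627536
```

View pics/f_top.png

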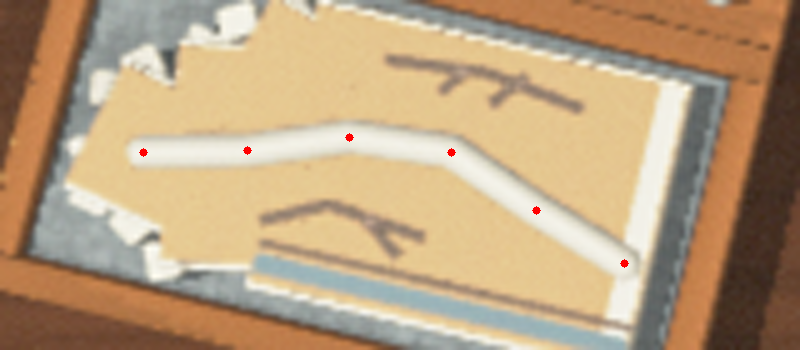

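View pics/f_scene.png

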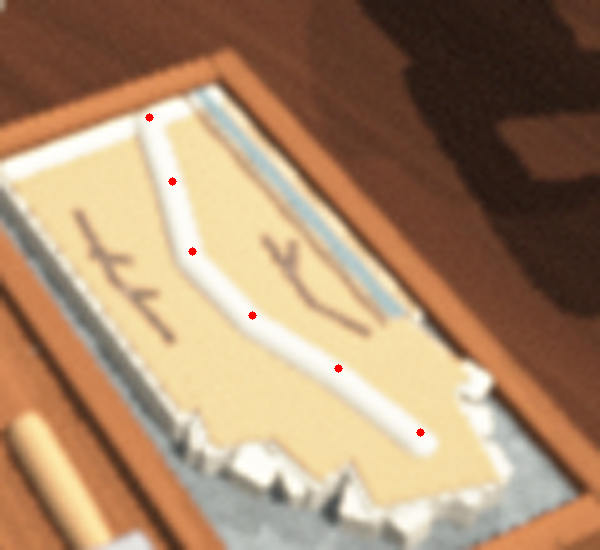

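Both overlays put the fit on the crest. The scene view suggests a shift of about +1.5 mm in x, so I'll include that. Now I'll approach the start of the seam with the fingers shut.

Emit:
move_arm(
  commands=[
    [[0.35, -0.79, 0], 0, -1],
    [[0.35, -0.79, 0], 0, -1],
    [[0.35, -0.79, 0], 0, -1],
    [[0.35, -0.79, 0], 0, -1],
    [[0.35, -0.79, 0], 0, -1],
    [[0.35, -0.79, 0], 0, -1],
    [[0.35, -0.79, 0], 0, -1],
    [[0.35, -0.79, 0], 0, -1],
    [[0.35, -0.79, 0], 0, -1],
    [[0.35, -0.79, 0], 0, -1],
    [[0.35, -0.79, 0], 0, -1],
    [[0.35, -0.79, 0], 0, -1],
    [[0.35, -0.79, 0], 0, -1],
    [[0.35, -0.79, 0], 0, -1],
    [[0.35, -0.79, 0], 0, -1],
    [[0.35, -0.79, 0], 0, -1],
    [[0.35, -0.79, 0], 0, -1],
    [[0.35, -0.79, 0], 0, -1],
    [[0.35, -0.79, 0], 0, -1],
    [[0.35, -0.79, 0], 0, -1],
  ],
)

```text
t: 3.27
eef_pos: [473.6, 91.6, 405.0]
tcp_rot: [3.141, 0.0, 2.707]
ft_force: [0.7, 0.1, -0.1]
opening: 0.003
grip_force: 0.0
```

Emit:
move_arm(
  commands=[
    [[0, 0, -0.5], 0, -1],
    [[0, 0, -0.5], 0, -1],
    [[0, 0, -0.5], 0, -1],
    [[0, 0, -0.5], 0, -1],
    [[0, 0, -0.5], 0, -1],
    [[0, 0, -0.5], 0, -1],
    [[0, 0, -0.5], 0, -1],
    [[0, 0, -0.4], 0, -1],
    [[0, 0, -0.2], 0, -1],
    [[0, 0, 0], 0, -1],
    [[0, 0, 0], 0, -1],
    [[0, 0, 0], 0, -1],
    [[0, 0, 0], 0, -1],
  ],
)

```text
t: 4.35
eef_pos: [473.4, 92.9, 282.5]
tcp_rot: [3.141, 0.001, 2.707]
ft_force: [0.4, -0.0, 0.7]
opening: 0.006
grip_force: 0.0
```

Emit:
move_arm(
  commands=[
    [[0, 0, -0.3], 0, -1],
    [[0, 0, -0.3], 0, -1],
    [[0, 0, -0.2], 0, -1],
    [[0, 0, 0], 0, -1],
    [[0, 0, 0], 0, -1],
    [[0, 0, 0], 0, -1],
  ],
)

```text
t: 4.85
eef_pos: [473.3, 92.9, 257.7]
tcp_rot: [-3.142, -0.0, 2.707]
ft_force: [-0.4, -0.7, -0.5]
opening: 0.005
grip_force: 0.0
```

```bash
python3 - <<'E'
from h import *
s=env.state(); g=s["eef_pos"]-[0,0,190]; print(g,s["ft_force"])
o=[]
for n,(x0,y0,w,h) in (("top",(120,190,130,90)),("scene",(270,150,120,90))):
    p=read_camera(n); im=cv2.resize(p["image"][y0:y0+h,x0:x0+w,::-1],(400,300),interpolation=cv2.INTER_CUBIC)
    u=(proj(p,g)[0]-[x0,y0])*[400/w,300/h]; cv2.circle(im,tuple(int(t) for t in u),3,(0,0,255),-1); o.append(im)
cv2.imwrite("pics/near.png",np.hstack(o))
E
```

```text
[473.3083668   92.87952098  67.65810813] [-0.37354947 -0.6578873  -0.50652452]
```

View pics/near.png

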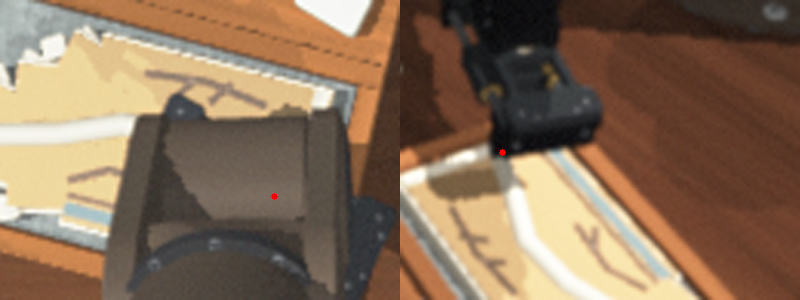

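The scene crop shows the tips just above the start of the seam at about (502,152), and the gripper hides this in the top crop. Now I'll descend slowly to make contact.

Emit:
move_arm(
  commands=[
    [[0, 0, -0.05], 0, -1],
    [[0, 0, -0.05], 0, -1],
    [[0, 0, -0.03], 0, -1],
    [[0, 0, 0], 0, -1],
    [[0, 0, 0], 0, -1],
  ],
)

```text
t: 5.37
eef_pos: [473.3, 92.8, 253.9]
tcp_rot: [3.141, 0.0, 2.707]
ft_force: [0.2, 0.4, 2.0]
opening: 0.004
grip_force: 0.7
```

Emit:
move_arm(
  commands=[
    [[0, 0, -0.03], 0, -1],
    [[0, 0, 0], 0, -1],
    [[0, 0, 0], 0, -1],
  ],
)

```text
t: 5.62
eef_pos: [473.3, 92.9, 253.0]
tcp_rot: [3.141, 0.0, 2.707]
ft_force: [-0.3, -0.2, 3.1]
opening: 0.004
grip_force: 1.1
```

Emit:
move_arm(
  commands=[
    [[0, 0, -0.03], 0, -1],
    [[0, 0, 0], 0, -1],
    [[0, 0, 0], 0, -1],
  ],
)

```text
t: 5.87
eef_pos: [473.3, 92.9, 252.1]
tcp_rot: [3.141, 0.0, 2.707]
ft_force: [0.4, 0.3, 3.1]
opening: 0.005
grip_force: 1.5
```

Contact is made at about 3 N, so I'll trace along the crest at this height.

Emit:
move_arm(
  commands=[
    [[0.09, 0.15, 0], 0, -1],
    [[0.09, 0.15, 0], 0, -1],
    [[0.09, 0.15, 0], 0, -1],
    [[0.09, 0.15, 0], 0, -1],
    [[0.09, 0.15, 0], 0, -1],
    [[0.09, 0.15, 0], 0, -1],
    [[0.09, 0.15, 0], 0, -1],
    [[0.11, 0.17, 0], 0, -1],
    [[0.11, 0.17, 0], 0, -1],
    [[0.11, 0.17, 0], 0, -1],
    [[0.11, 0.17, 0], 0, -1],
    [[0, 0, 0], 0, -1],
    [[0, 0, 0], 0, -1],
  ],
)

```text
t: 6.95
eef_pos: [505.7, 145.3, 252.2]
tcp_rot: [3.14, 0.001, 2.707]
ft_force: [1.2, 1.9, 2.9]
opening: 0.004
grip_force: 1.5
```

```bash
cat > sh.py <<'E'
from h import *
import sys
print(env.state()["ft_force"])
for n,b in (("top",(95,200,60,60)),("scene",(300,235,90,60))):
    a=cv2.resize(cv2.imread(f"pics/{n}1.png",0),(512,384),interpolation=cv2.INTER_AREA)
    p=read_camera(n); c=cv2.cvtColor(p["image"],cv2.COLOR_RGB2GRAY); x,y,w,h=b
    f=lambda i:np.float32(cv2.resize(i[y:y+h,x:x+w],None,fx=8,fy=8,interpolation=cv2.INTER_CUBIC))
    A,C=f(a),f(c); T=A[64:-64,64:-64]; m=cv2.matchTemplate(C,T,cv2.TM_CCOEFF_NORMED); l=cv2.minMaxLoc(m)
    print(n,l[1],(np.array(l[3])-64)/8)
E
python3 sh.py
```

```text
[1.20180444 1.91672653 2.92717104]
top 0.2898547053337097 [-8. -8.]
scene 0.9847853779792786 [0.  0.5]
```

Emit:
move_arm(
  commands=[
    [[0.11, 0.17, 0], 0, -1],
    [[0.11, 0.17, 0], 0, -1],
    [[0.11, 0.17, 0], 0, -1],
    [[0.11, 0.17, 0], 0, -1],
    [[0.03, 0.18, 0], 0, -1],
    [[0.03, 0.18, 0], 0, -1],
    [[0.03, 0.18, 0], 0, -1],
    [[0.03, 0.18, 0], 0, -1],
    [[0.03, 0.18, 0], 0, -1],
    [[0, 0, 0], 0, -1],
    [[0, 0, 0], 0, -1],
  ],
)

```text
t: 7.97
eef_pos: [523.1, 192.8, 252.1]
tcp_rot: [3.141, 0.0, 2.707]
ft_force: [-0.3, 2.6, 2.7]
opening: 0.005
grip_force: 1.5
```

```bash
python3 sh.py
```

```text
[-0.32236594  2.64234673  2.71600683]
top 0.12686626613140106 [ 8.    -5.625]
scene 0.9804495573043823 [0.  0.5]
```

Emit:
move_arm(
  commands=[
    [[0.03, 0.18, 0], 0, -1],
    [[0.03, 0.18, 0], 0, -1],
    [[0.03, 0.18, 0], 0, -1],
    [[0.03, 0.18, 0], 0, -1],
    [[-0.03, 0.19, 0], 0, -1],
    [[-0.03, 0.19, 0], 0, -1],
    [[-0.03, 0.19, 0], 0, -1],
    [[-0.03, 0.19, 0], 0, -1],
    [[-0.03, 0.19, 0], 0, -1],
    [[0, 0, 0], 0, -1],
    [[0, 0, 0], 0, -1],
  ],
)

```text
t: 8.98
eef_pos: [522.0, 242.9, 252.1]
tcp_rot: [3.141, -0.0, 2.707]
ft_force: [0.0, 2.4, 3.3]
opening: 0.004
grip_force: 1.5
```

Emit:
move_arm(
  commands=[
    [[-0.03, 0.19, 0], 0, -1],
    [[-0.03, 0.19, 0], 0, -1],
    [[-0.03, 0.19, 0], 0, -1],
    [[-0.03, 0.19, 0], 0, -1],
    [[-0.01, 0.19, 0], 0, -1],
    [[-0.01, 0.19, 0], 0, -1],
    [[-0.01, 0.19, 0], 0, -1],
    [[-0.01, 0.19, 0], 0, -1],
    [[-0.01, 0.19, 0], 0, -1],
    [[-0.01, 0.19, 0], 0, -1],
    [[0, 0, 0], 0, -1],
    [[0, 0, 0], 0, -1],
    [[0, 0, 0], 0, -1],
    [[0, 0, 0], 0, -1],
  ],
)

```text
t: 10.15
eef_pos: [516.8, 299.3, 252.1]
tcp_rot: [3.141, 0.0, 2.707]
ft_force: [-0.6, 2.7, 3.5]
opening: 0.004
grip_force: 1.5
```

```bash
python3 - <<'E'
from h import *
s=env.state(); g=s["eef_pos"]-[0,0,190]; print(g,s["ft_force"],s["grip_force"])
o=[]
for n,(x0,y0,w,h) in (("top",(80,150,160,120)),("scene",(250,170,160,120))):
    p=read_camera(n); im=cv2.resize(p["image"][y0:y0+h,x0:x0+w,::-1],(400,300),interpolation=cv2.INTER_CUBIC)
    u=(proj(p,g)[0]-[x0,y0])*[400/w,300/h]; cv2.circle(im,tuple(int(t) for t in u),2,(0,0,255),-1); o.append(im)
cv2.imwrite("pics/end.png",np.hstack(o))
E
```

```text
[516.75240114 299.33319225  62.12210484] [-0.55871772  2.72877559  3.46647513] 1.4808115549385548
```

View pics/end.png

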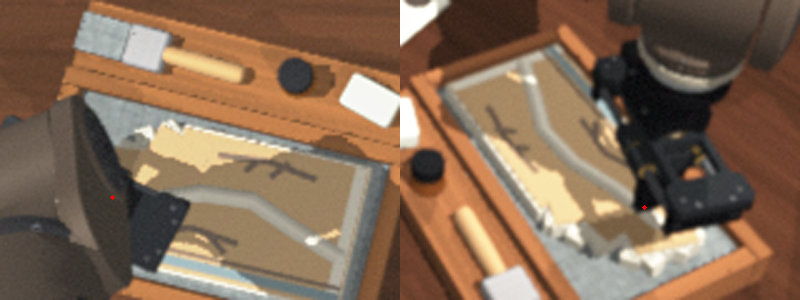

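The tips rest on the last stretch (scene crop (645,207)) at about 3 N. The fragment and bystanders appear to be in place, so I'm handing in.

```bash
python3 -c "
from cell import env
print(env.job_done())"
```

```text
the job is handed in; nothing more can be done
None
```

I traced the seam through all five stretches at about 3 N and handed the job in with the fingertips resting on the last stretch, about 15 mm before its end; no verdict came back, but the pictures showed no shift of the fragment or bystanders.

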